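Clamp the dial blank in the engraving fixture

TASK

Lock the brass dial blank down in the engraving fixture: push the blue clamp strap round over the blank until it rests against its stop, then push the red cam lever all the way down. Push only, with the outside or the tips of the fingers: do not take the strap or the lever between the fingers, and leave the blank in its seat and the jar, the wooden handle and the steel collar where they stand. Finish clear of everything.

Things in the scene. Friction and masses are not known exactly. Their poses are not given: they have to be found in the camera images.
- fixture: grey base plate of the fixture, 170 (x) x 190 (y) x 18 mm high, fixed to the bench. Origin: centre of its underside, at bench height; z up. Offsets in these notes are mm in this frame. In its middle a dark round seat 72 mm across, top at z = 38, with four small pins up to 42 round the blank.
- strap (a joint): angle q of the blue strap about its upright pivot, rad. 0: closed, along the fixture's +y, against its stop (end of travel). Grows as it opens, anticlockwise from above: it points along (-sin q, cos q) in the fixture frame; push it shut towards (cos q, sin q), on the side facing the other way. Starts 0.85 to 1.55, limit 1.65. Stays where left; about 1 N at 80 mm from the pivot moves it.
- strap_pivot (a point): point on the strap's pivot axis at mid-thickness of the strap, at (0, -70, 67) in the fixture frame. Steel post 28 mm across below it, a nut 24 mm across above it, up to z = 86.
- strap_mid (a point): centre of the strap bar, 70 mm from the pivot, over the blank when closed; y along the strap away from the pivot, z up. The bar is 28 mm wide, 14 thick (z 60 to 74) and ends 127 mm from the pivot. Below this point a black rubber foot 22 mm across reaches down to z = 46.5. As the lever goes down, the cam lowers the strap by up to 3 mm onto the blank.
- lever (a joint): angle q of the red cam lever above level, rad. 0: fully down, level, along the fixture's +y (end of travel). Starts raised at 1.0 to 1.25, leaning to +y; limit 1.3. Stays where it is left; stiff: 2 to 3 N square to it at the red grip moves it.
- lever_hinge (a point): centre of the lever's hinge axis (along the fixture's x), at (0, 66, 89) in the fixture frame. Two cheek plates hold it: x within 17 mm either side, y 58 to 102, up to z = 98; they stand on a steel post 34 x 22 mm at y = 91, top z = 80.
- lever_grip (a point): point on the lever's centreline in its red round grip, 70 mm from the hinge, at hinge + 70 (0, cos q, sin q) in the fixture frame. The grip is 16 mm thick and runs from 36 to 95 mm from the hinge; its top is at z = 97 when down. y along the lever to its tip, z out of its upper side, the side to push on.
- blank_centre (a point): centre of the loose brass dial blank, a disc 56 mm across and 6 mm thick lying on the seat between the four pins (its top at z = 44 mm). It must stay there.
- jar_centre (a point): bystander: centre of a loose amber glass jar with black cap, 42 mm across, 52 mm high.
- handle_centre (a point): bystander: centre of a loose turned pale wooden graver handle standing upright, 38 mm across, 52 mm high.
- collar_centre (a point): bystander: centre of a loose steel collar (ring), 48 mm across, hole 26 mm, 22 mm high.
- stop_pin (a point): top centre of the brass stop pin, 12 mm across, standing on the base at (21, 48) with its top at z = 76: it is on the far (+x) side of the closed strap.

How it is judged (in metres and radians):
On the way, in this order (a step that is already met when the one before it is completed fails the run):
1. the strap is swung over against its stop, the lever still up (value of joint strap below 0.06 rad and value of joint lever above 0.7 rad), for 0.2 s.
2. the lever is pushed fully down with the strap closed (value of joint strap below 0.06 rad and value of joint lever below 0.1 rad), for 0.2 s.
At the end, for the whole second after the job is handed in: the strap is within 0.06 rad of closed, the lever within 0.10 rad of fully down, both at rest; the blank is within 5 mm of where it lay and each bystander within 15 mm (all of step 2 and distance of blank_centre from where it was at the start of the episode below 0.005 m and distance of each of jar_centre, handle_centre, collar_centre from where it was at the start of the episode below 0.015 m and velocity of joint lever between -0.05 and 0.05 rad/s and velocity of joint strap between -0.05 and 0.05 rad/s); the robot touches nothing.
It fails at once if the lever was pushed down before the strap was over (value of joint lever below 0.6 rad and value of joint strap above 0.12 rad).
It fails at once if the blank was lifted or pushed out of its seat (over 5 mm) (distance of blank_centre from where it was at the start of the episode above 0.005 m).
It fails at once if a bystander was lifted or displaced by more than 15 mm (distance of any of jar_centre, handle_centre, collar_centre from where it was at the start of the episode above 0.015 m).
It fails at once if the strap was taken between the fingers (x of the grasp point in the frame of strap_mid between -0.01 and 0.01 m and y of the grasp point in the frame of strap_mid between -0.06 and 0.057 m and z of the grasp point in the frame of strap_mid between -0.02 and 0.015 m and contact force between the fingers and strap above 0.5 N).
It fails at once if the lever was taken between the fingers (x of the grasp point in the frame of lever_grip between -0.01 and 0.01 m and y of the grasp point in the frame of lever_grip between -0.04 and 0.03 m and z of the grasp point in the frame of lever_grip between -0.012 and 0.012 m and contact force between the fingers and lever above 0.5 N).
It also fails if it takes over 42 s, if anything falls off the work surface, if the arm or the gripper's body presses on something with over 40 N, if the wrist force passes 120 N, or if a joint passes its speed limit or range.

ROBOT

A 7-joint arm with a two-finger parallel gripper is mounted at the origin on the work surface. World frame = base frame: x ahead of the robot, y to its left, z up, the work surface at z = 0. Lengths are in m, angles in degrees, forces in N, time in s.
With the tool pointing down it reaches from about 0.4 to 0.85 m from the base axis. Payload 4.5 kg.
Tool frame: the origin (TCP) lies midway between the tips of the shut fingers; the grasp point (between the pads) lies 19 mm behind it (ctrl.hold_point_z is the distance from the TCP to the grasp point, in m); z points along the fingers, y is the direction in which the jaws open and shut (so a half turn about z gives the same grasp; the last joint's range is limited). The gripper opens to 85 mm and grips with 20 to 120 N. Pads are 22 mm wide; open, the fingers measure 114 mm over their backs; the gripper's body (76 mm by 85 mm) begins 54 mm behind the grasp point. The pads swing forward as they close: fully open they stand 13 mm farther back than shut.
Start: joints at [72.009, 39.483, -11.15, 89.685, 9.013, 51.709, -12.324], TCP at [0.213, -0.588, 0.231] pointing down, gripper open.
Joint ranges: [-172.22, 172.22], [-26.19, 119.32], [-84.43, 86.54], [7.71, 146.69], [-57.33, 237.33], [2.42, 119.75], [-152.13, 152.13]. Speed limits (degrees/s): [147.25, 147.25, 180, 180, 180, 180, 180].

INTERFACE

Orientations are given as a 3x3 rotation matrix whose columns are the frame's x, y, z axes.
In Python, from plant import ctrl, grab_frame gives the robot as it stands.
- The arm moves only by the shell command python3 -m inch 'ROWS' [FORCE]. ROWS is JSON, a list of rows, each a list of 3 entries, a list of its own where there are three numbers: the shift along the tool's x, y, z in mm, then the turn about the tool's z in degrees, then the opening, from 0 (shut) to 1 (fully open). In form: [[[tx, ty, tz], turn, grip], ...]. A call has 1 to 20 rows; each row shifts and turns the commanded pose from where the row before left it, along the tool's axes as they then stand; what a row does not reach is not made up. A row lasts 1/8 s, in which the tool goes at most 62.5 mm and 10.7 degrees, less where a joint would pass 70% of its speed; a pose out of reach is approached as far as the arm can. A call with a gripper value outside its range is refused whole. The fingers move at their own pace and stop on an object; FORCE is the grip in N (left out, the last holds). Time passes only in rows, so rows that do not move let the fingers close. It gives the time, the measured TCP pose, the force and the opening at its end, in the units of the state.
- ctrl.read_state(): the state, without advancing time (a new reading comes with each control period).
- grab_frame(name): name is "scene" or "top" or "wrist"; returns a dict with "image" (384x512x3 uint8, red, green, blue), "intrinsics" (3x3 intrinsics, pixels), "R" (3x3) and "t" (3): a world point X has camera coordinates R X + t. Camera axes: x right, y down, z forward; pixel columns grow to the right and rows downward; lengths in m; the calibration is good to about 2 mm. The wrist camera is an equidistant fisheye: a pixel r from the principal point sees the ray r / f radians off the axis. A picture is of the moment at which its call begins. There is no depth.
- ctrl.close_job(): hands the job in, once; it reports no verdict.
The state is a dict: "time_s": time; "joint_pos": joint angles; "qvel": joint speeds; "joint_torque": joint torques, N m; "tool_pos": TCP position; "tcp_rot": TCP orientation; "force": force on the tool from outside, world axes, zero at the start; "wrist_torque": the same for the moment, N m; "opening": finger opening in m.
Only numpy, scipy, OpenCV 4.12 (cv2) and the standard library are available. Lean on these libraries where they do the work, as an engineer would, in place of code of your own. Each camera call takes 0.05 s, during which the arm holds its last target.

## Working session

There is one attempt and no reset: what is moved stays moved. The work goes in short steps, Python scripts to look and compute and a shell command to move; the robot and the scene stay as the last step left them, time stands still between calls to the robot, and variables do not carry over. Pictures are saved under pics/ and viewed, and the job is handed in when it is done.

```bash
mkdir -p pics; ls; python3 - <<'E'
from plant import ctrl, grab_frame
import cv2,numpy as np
s=ctrl.read_state()
print(s['time_s'],s['tool_pos'],np.round(s['tcp_rot'],3).tolist(),s['opening'],ctrl.hold_point_z)
for n in ['scene','top','wrist']:
    f=grab_frame(n); cv2.imwrite(f'pics/{n}0.png',f['image'][...,::-1]); np.savez(f'pics/{n}0.npz',**f)
    print(n,f['intrinsics'],np.round(f['R'],3).tolist(),f['t'])
E
```

```text
pics
0.0 [ 0.21275432 -0.58695523  0.2304582 ] [[0.94, 0.341, -0.001], [0.341, -0.94, 0.002], [-0.0, -0.002, -1.0]] 0.08528962039594616 0.0187
scene [[421.15128431   0.         258.56341539]
 [  0.         421.15128431 199.56804744]
 [  0.           0.           1.        ]] [[0.18, 0.983, -0.016], [0.686, -0.138, -0.714], [-0.705, 0.118, -0.7]] [-0.08160081 -0.30583656  1.32650173]
top [[361.863029     0.         246.27247416]
 [  0.         361.863029   188.29682451]
 [  0.           0.           1.        ]] [[-0.01, -1.0, -0.007], [-0.997, 0.01, -0.079], [0.079, 0.006, -0.997]] [-0.02098488  0.5724015   0.69915833]
wrist [[297.31863964   0.         258.68010018]
 [  0.         297.31863964 193.27250811]
 [  0.           0.           1.        ]] [[0.341, -0.94, -0.001], [-0.899, -0.326, 0.292], [-0.275, -0.098, -0.957]] [-0.62564857 -0.03744221  0.38091092]
```

View pics/scene0.png

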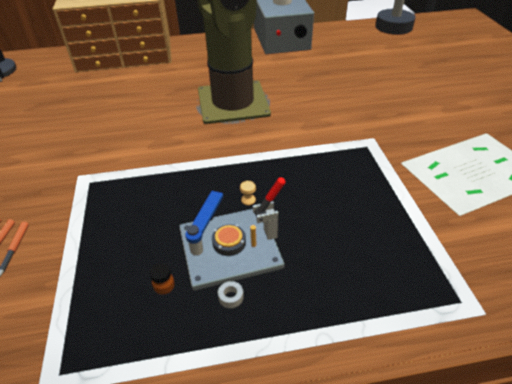

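View pics/top0.png

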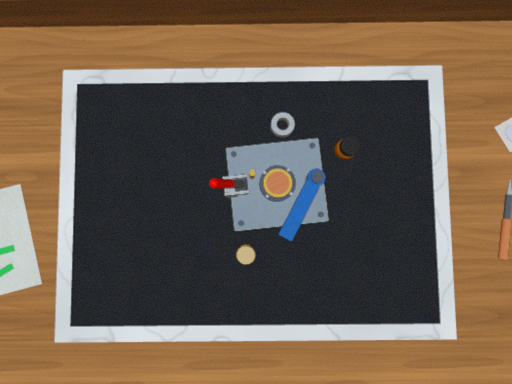

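The top view shows the fixture centred near (277,184), the pivot nut at (317,177), the strap tip at (287,238) and the lever grip tip at (213,184). The jar is at (346,148), the handle at (246,255) and the collar at (283,124). Next I'll measure them.

```bash
cat > h.py <<'E'
import numpy as np,cv2
def load(n): return dict(np.load(f'pics/{n}.npz'))
def ray(f,uv):
    K=f['intrinsics'];d=np.array([(uv[0]-K[0,2])/K[0,0],(uv[1]-K[1,2])/K[1,1],1.])
    return -f['R'].T@f['t'], f['R'].T@d
def onz(f,uv,z):
    c,d=ray(f,uv); return c+d*(z-c[2])/d[2]
def proj(f,X):
    p=f['R']@np.asarray(X)+f['t'];K=f['intrinsics'];return (K@(p/p[2]))[:2]
def mask(f,lo,hi):
    hsv=cv2.cvtColor(f['image'],cv2.COLOR_RGB2HSV); return cv2.inRange(hsv,np.array(lo),np.array(hi))
def big(m):
    c,_=cv2.findContours(m,cv2.RETR_EXTERNAL,cv2.CHAIN_APPROX_NONE); return max(c,key=cv2.contourArea)
E
python3 - <<'E'
from h import *
f=load('top0');im=f['image']
for p in [(240,215),(277,184),(300,210),(215,184),(246,255),(283,113),(317,177),(346,148),(300,150)]: print(p,im[p[1],p[0]],cv2.cvtColor(im,cv2.COLOR_RGB2HSV)[p[1],p[0]])
cv2.imwrite('pics/topz.png',cv2.resize(im[100:280,190:370],None,fx=3.3,fy=3.3,interpolation=cv2.INTER_CUBIC)[...,::-1])
s=load('scene0')['image'];cv2.imwrite('pics/scz.png',cv2.resize(s[165:315,130:310],None,fx=4,fy=4,interpolation=cv2.INTER_CUBIC)[...,::-1])
E
```

```text
(240, 215) [131 150 164] [103  51 164]
(277, 184) [193 127  90] [ 11 136 193]
(300, 210) [ 29 104 184] [106 215 184]
(215, 184) [228  24   0] [  3 255 228]
(246, 255) [199 180 133] [ 21  85 199]
(283, 113) [169 180 185] [ 99  22 185]
(317, 177) [ 84  95 108] [106  57 108]
(346, 148) [43 45 48] [108  27  48]
(300, 150) [134 152 166] [103  49 166]
```

View pics/topz.png

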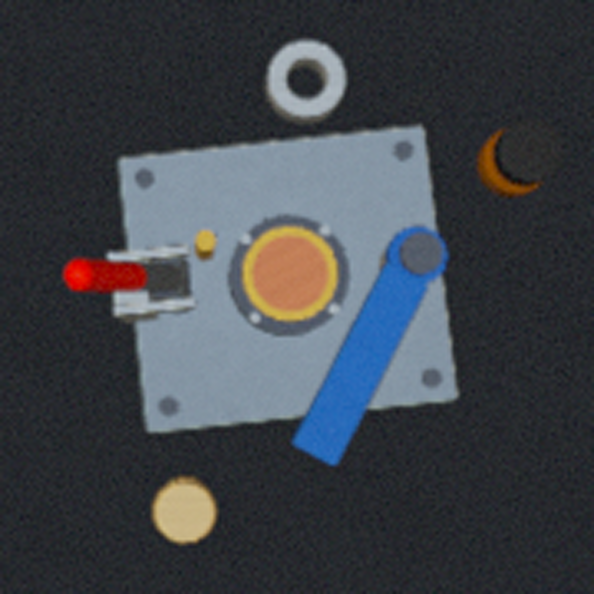

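View pics/scz.png

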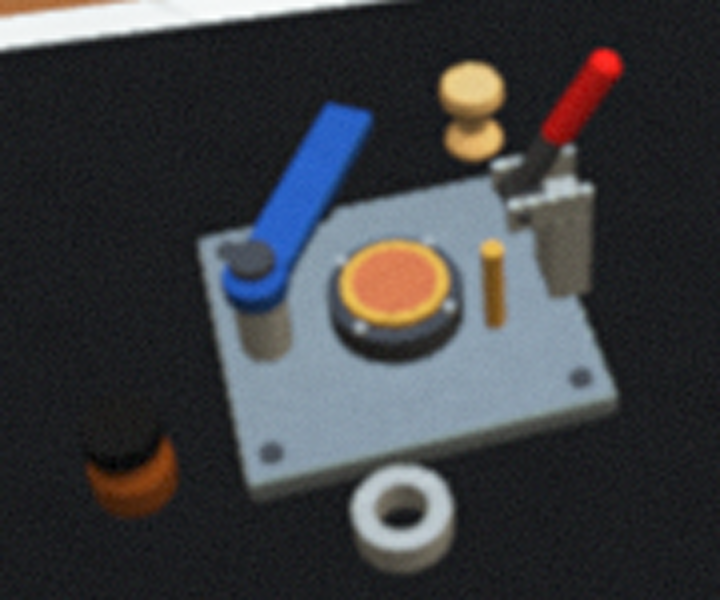

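The zoomed top view gives the plate corners at about (119,158), (422,126), (457,400) and (146,432) in zoom pixels, the blank at (289,272) and the nut at (419,253). I'll now fit the fixture pose and the joint angles.

```bash
python3 - <<'E'
from h import *
f=load('top0')
z2p=lambda p:((p[0]+.5)/3.3+190-.5,(p[1]+.5)/3.3+100-.5)
# world corners: order TL: (+x,+y), TR (+x,-y), BR(-x,-y), BL(-x,+y) fixture
W=np.array([onz(f,z2p(p),.018) for p in [(119,158),(422,126),(457,400),(146,432)]])
F=np.array([[85,95],[85,-95],[-85,-95],[-85,95]])/1000
for i in range(4): print('edge',np.linalg.norm(W[i]-W[(i+1)%4]))
B=(W-W.mean(0))[:,:2]
th=np.arctan2((F[:,0]*B[:,1]-F[:,1]*B[:,0]).sum(),(F*B).sum())
c=W.mean(0)[:2];R=np.array([[np.cos(th),-np.sin(th)],[np.sin(th),np.cos(th)]])
print('th',np.degrees(th),'c',c,'res',(B-F@R.T).round(4).tolist())
tof=lambda X:(R.T@(np.asarray(X)[:2]-c)*1000).round(1)
print('nut',tof(onz(f,z2p((419,253)),.086)),'exp 0,-70')
print('blank',tof(onz(f,z2p((289,272)),.044)),'exp 0,0')
print('stop',tof(onz(f,z2p((205,240)),.076)),'exp 21,48')
m=mask(f,(98,150,80),(115,255,255)); k=big(m)
vx,vy,x0,y0=cv2.fitLine(k,cv2.DIST_HUBER,0,.01,.01).ravel()
tip=tof(onz(f,z2p((315.5,453)),.074));print('striptip',tip,'exp len 127',np.hypot(*(tip-[0,-70])),'q',np.arctan2(-tip[0],tip[1]+70))
s=load('scene0')
zs=lambda p:((p[0]+.5)/4+130-.5,(p[1]+.5)/4+165-.5)
tip=tof(onz(s,zs((350,110)),.074));print('scene tip',tip,np.hypot(*(tip-[0,-70])),np.arctan2(-tip[0],tip[1]+70))
print('sc blank',tof(onz(s,zs((394,282)),.044)),'sc nut',tof(onz(s,zs((252,258)),.086)),'sc stop',tof(onz(s,zs((492,246)),.076)))
# lever tip from two views: sphere end
c1,d1=ray(f,z2p((80,274)));c2,d2=ray(s,zs((604,66)))
A=np.stack([d1,-d2],1);t=np.linalg.lstsq(A,c2-c1,rcond=None)[0];P=(c1+t[0]*d1+c2+t[1]*d2)/2
print('gap',np.linalg.norm(c1+t[0]*d1-c2-t[1]*d2));pf=np.r_[tof(P),P[2]*1000];print('levertip',pf,'len',np.hypot(pf[1]-66,pf[2]-89),'q',np.arctan2(pf[2]-89,pf[1]-66))
for n,uv,z in [('jar',(524,153),.052),('handle',(185,511),.052),('collar',(306,79),.022)]: 
    X=onz(f,z2p(uv),z);print(n,X,tof(X))
E
```

```text
edge 0.18716806028290733
edge 0.1686741963397279
edge 0.18854615471666789
edge 0.1681012456760764
th 5.432159401017678 c [ 0.58094542 -0.08704448] res [[-0.0007, -0.0014], [-0.0009, 0.0014], [0.0005, 0.0007], [0.0011, -0.0007]]
nut [  0.2 -68.7] exp 0,-70
blank [1. 0.] exp 0,0
stop [21.1 47.8] exp 21,48
striptip [-103.5   -0.7] exp len 127 124.55817917744302 q 0.9807897179140215
scene tip [-101.7    0.3] 123.63243910883584 0.9659678488665362
sc blank [ 0.8 -0.4] sc nut [  1.6 -69.7] sc stop [19.2 48.2]
gap 3.763980039761372e-05
levertip [1.00000000e-01 1.11800000e+02 1.64797184e+02] len 88.55988415623872 q 1.0272620181125853
jar [ 0.64955532 -0.22460631  0.052     ] [  55.3 -143.4]
handle [ 0.44459709 -0.02461178  0.052     ] [-129.8   75.1]
collar [ 0.70282753 -0.10105911  0.022     ] [120.  -25.5]
```

The fixture fit agrees with the notes: edge residuals are about 1 mm, and the blank, nut and stop pin land within 2 mm. The results are centre (0.581, -0.087), yaw 5.4°, strap q≈0.975 and lever q≈1.03. I'll shut the fingers and turn the tool so its x axis lies along the strap's push direction.

```bash
cat >> h.py <<'E'
C=np.array([.58095,-.08704]);TH=np.radians(5.43)
RF=np.array([[np.cos(TH),-np.sin(TH),0],[np.sin(TH),np.cos(TH),0],[0,0,1]])
def fix2w(p): return RF@(np.asarray(p,float)/1000)+np.r_[C,0]
def w2fix(X): return RF.T@(np.asarray(X)-np.r_[C,0])*1000
def st():
    from plant import ctrl
    s=ctrl.read_state();R=np.array(s['tcp_rot']);
    print('t',s['time_s'],'fix',w2fix(s['tool_pos']).round(1),'xang(fix)',round(np.degrees(np.arctan2(R[1,0],R[0,0]))-5.43,1),'F',np.round(s['force'],1),'open',round(s['opening'],3));return s,R
def togo(p):
    s,R=st();print('shift mm in tool axes to',p,':',(R.T@(fix2w(p)-s['tool_pos'])*1000).round(1))
E
python3 -m inch '[[[0,0,0],-10.3,0],[[0,0,0],-10.3,0],[[0,0,0],-10.3,0],[[0,0,0],-10.3,0],[[0,0,0],0,0],[[0,0,0],0,0]]' 30
python3 -c "
from h import *
togo([-91.4,-62.4,200]);togo([-91.4,-62.4,55])"
```

```text
time_s: 0.9
tool_pos: [0.2129, -0.5875, 0.2311]
tcp_rot: [[0.486, 0.874, -0.0], [0.874, -0.486, 0.0], [0.0, -0.0, -1.0]]
force: [-0.2, 1.1, -0.4]
opening: -0.0002
t 0.9 fix [-413.7 -463.4  231.1] xang(fix) 55.5 F [-0.2  1.1 -0.4] open -0.0
shift mm in tool axes to [-91.4, -62.4, 200] : [513.   38.7  31.2]
t 0.9 fix [-413.7 -463.4  231.1] xang(fix) 55.5 F [-0.2  1.1 -0.4] open -0.0
shift mm in tool axes to [-91.4, -62.4, 55] : [513.   38.8 176.2]
```

```bash
python3 -m inch '[[[40,3,0],0,0],[[40,3,0],0,0],[[40,3,0],0,0],[[40,3,0],0,0],[[40,3,0],0,0],[[40,3,0],0,0],[[40,3,0],0,0],[[40,3,0],0,0],[[40,3,0],0,0],[[40,3,0],0,0],[[40,3,0],0,0],[[40,3,0],0,0],[[33,3,0],0,0],[[0,0,0],0,0],[[0,0,0],0,0]]'
python3 - <<'E'
from h import *
from plant import grab_frame
togo([-91.4,-62.4,55])
for n in ['scene','top']:
    f=grab_frame(n); np.savez(f'pics/{n}1.npz',**f)
a=load('top1')['image'][80:290,150:400];b=load('scene1')['image'][100:310,100:350]
cv2.imwrite('pics/v1.png',cv2.resize(np.hstack([a,b]),None,fx=1.6,fy=1.6,interpolation=2)[...,::-1])
E
```

```text
time_s: 2.78
tool_pos: [0.4944, -0.1579, 0.2312]
tcp_rot: [[0.484, 0.875, -0.001], [0.875, -0.484, -0.001], [-0.001, -0.0, -1.0]]
force: [0.0, -0.5, -0.9]
opening: -0.0002
t 2.775 fix [-92.9 -62.4 231.2] xang(fix) 55.6 F [ 0.  -0.5 -0.9] open -0.0
shift mm in tool axes to [-91.4, -62.4, 55] : [  1.    1.3 176.2]
```

View pics/v1.png

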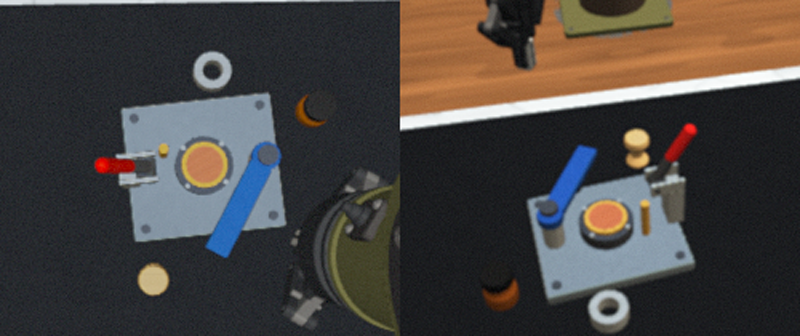

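The arm's pose in these pictures looks off compared with the reported TCP. I'll check by projecting the TCP into both images.

```bash
python3 - <<'E'
from h import *
from plant import ctrl,grab_frame
s=ctrl.read_state();X=s['tool_pos'];print(s['time_s'],X)
out=[]
for n in ['scene','top']:
    f=grab_frame(n);np.savez(f'pics/{n}2.npz',**f)
    g=load(n+'0');print(n,'calib shift',np.abs(f['R']-g['R']).max(),np.abs(f['t']-g['t']).max(),'imgdiff',(f['image']!=load(n+'1')['image']).mean())
    im=f['image'].copy();p=proj(f,X);print(p);cv2.circle(im,tuple(int(round(v)) for v in p),4,(255,0,255),1);out.append(im)
cv2.imwrite('pics/v2.png',cv2.resize(np.hstack(out),None,fx=.78,fy=.78,interpolation=3)[...,::-1])
E
```

```text
2.875 [ 0.49407549 -0.15856624  0.23122707]
scene calib shift 0.0 0.0 imgdiff 0.8607449001736112
[178.24348222 141.39107651]
top calib shift 0.0 0.0 imgdiff 0.8731587727864584
[339.92449268 231.09794431]
```

View pics/v2.png

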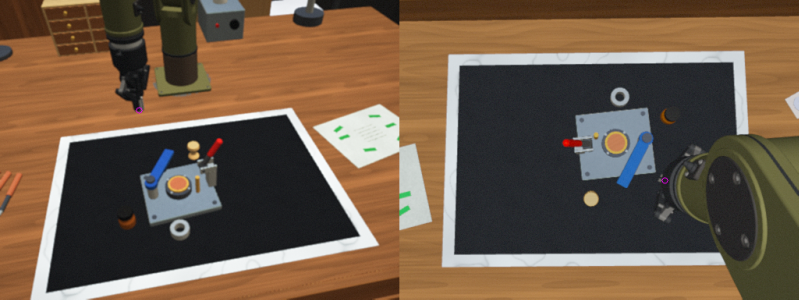

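The projected TCP lands on the fingertips in both views, at (178,141) in the scene view and (340,231) in the top view. The offset was only height parallax. I'll descend beside the strap now.

```bash
python3 -m inch '[[[0,0,30],0,0],[[0,0,30],0,0],[[0,0,30],0,0],[[0,0,30],0,0],[[0,0,30],0,0],[[0,0,26],0,0],[[0,0,0],0,0],[[0,0,0],0,0]]'
python3 - <<'E'
from h import *
from plant import grab_frame
togo([-80.2,-45.8,55])
f=grab_frame('scene'); np.savez('pics/scene3.npz',**f)
g=grab_frame('wrist')
a=f['image'][100:310,100:350]
cv2.imwrite('pics/v3.png',np.hstack([cv2.resize(a,(450,378),interpolation=2),cv2.resize(g['image'],(350,378))])[...,::-1])
E
```

```text
time_s: 3.98
tool_pos: [0.4953, -0.1577, 0.0561]
tcp_rot: [[0.484, 0.875, 0.001], [0.875, -0.484, -0.0], [0.0, 0.001, -1.0]]
force: [0.5, 0.2, 1.1]
opening: 0.0001
t 3.975 fix [-91.9 -62.2  56.1] xang(fix) 55.7 F [0.5 0.2 1.1] open 0.0
shift mm in tool axes to [-80.2, -45.8, 55] : [20.2  0.4  1.1]
```

View pics/v3.png

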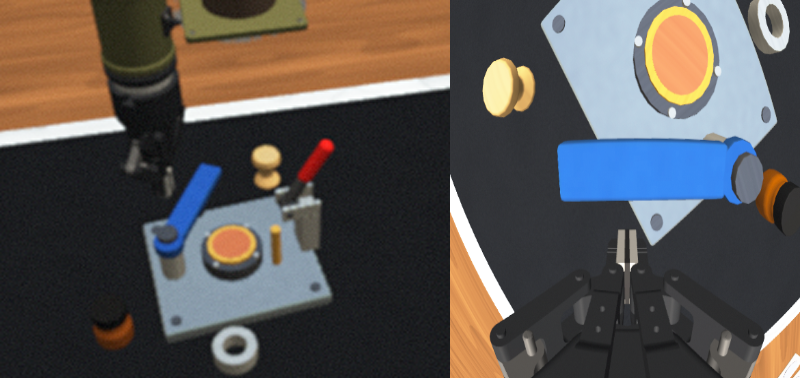

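The wrist view shows the fingers in front of the strap's outer face with nothing between. I'll compute the arc and stop the tool turn at about 25°, so the wide knuckles stay away from the lever.

```bash
python3 - <<'E'
from h import *
s,R=st()
n=16
P=w2fix(s['tool_pos'])[:2];a=55.7
for i in range(n+1):
    u=i/n;q=.975*(1-u);r=76-6*u;d=25+2*u; an=55.7-30.7*u
    T=np.array([0,-70])+r*np.array([-np.sin(q),np.cos(q)])-d*np.array([np.cos(q),np.sin(q)])
    D=T-P; ar=np.radians(a); x=np.array([np.cos(ar),np.sin(ar)]);y=np.array([np.sin(ar),-np.cos(ar)])
    print(i,round(q,2),(D@x).round(1),(D@y).round(1),'turn',round(a-an,1),T.round(1)); P=T;a=an
E
```

```text
t 4.075 fix [-91.6 -62.2  56.4] xang(fix) 55.7 F [-0.1 -1.  -0.2] open 0.0
0 0.97 20.0 4.1 turn 0.0 [-76.9 -48. ]
1 0.91 4.5 -1.0 turn 1.9 [-75.2 -43.7]
2 0.85 4.5 -0.9 turn 1.9 [-73.3 -39.5]
3 0.79 4.5 -0.8 turn 1.9 [-71.1 -35.5]
4 0.73 4.5 -0.7 turn 1.9 [-68.7 -31.6]
5 0.67 4.5 -0.6 turn 1.9 [-66.1 -27.8]
6 0.61 4.5 -0.5 turn 1.9 [-63.3 -24.3]
7 0.55 4.5 -0.3 turn 1.9 [-60.3 -20.9]
8 0.49 4.5 -0.2 turn 1.9 [-57.2 -17.7]
9 0.43 4.5 -0.1 turn 1.9 [-53.8 -14.7]
10 0.37 4.5 -0.0 turn 1.9 [-50.3 -11.9]
11 0.3 4.4 0.1 turn 1.9 [-46.7  -9.3]
12 0.24 4.4 0.2 turn 1.9 [-43.  -7.]
13 0.18 4.4 0.3 turn 1.9 [-39.1  -4.9]
14 0.12 4.4 0.4 turn 1.9 [-35.2  -3. ]
15 0.06 4.3 0.5 turn 1.9 [-31.1  -1.4]
16 0.0 4.3 0.6 turn 1.9 [-27.   0.]
```

```bash
python3 -m inch '[[[10,2,0],0,0],[[10,2,0],0,0],[[4.5,-1,0],1.9,0],[[4.5,-0.9,0],1.9,0],[[4.5,-0.8,0],1.9,0],[[4.5,-0.7,0],1.9,0],[[4.5,-0.6,0],1.9,0],[[4.5,-0.5,0],1.9,0],[[4.5,-0.3,0],1.9,0],[[4.5,-0.2,0],1.9,0],[[0,0,0],0,0],[[0,0,0],0,0]]'
python3 - <<'E'
from h import *
from plant import grab_frame
togo([-27,0,56])
f=grab_frame('scene'); np.savez('pics/scene4.npz',**f)
g=grab_frame('wrist')
a=f['image'][100:310,100:350]
cv2.imwrite('pics/v4.png',np.hstack([cv2.resize(a,(450,378),interpolation=2),cv2.resize(g['image'],(350,378))])[...,::-1])
E
```

```text
time_s: 5.58
tool_pos: [0.525, -0.1092, 0.0553]
tcp_rot: [[0.695, 0.719, 0.0], [0.719, -0.695, 0.0], [0.001, 0.0, -1.0]]
force: [-0.2, -0.4, -0.4]
opening: -0.0001
t 5.575 fix [-57.8 -16.8  55.3] xang(fix) 40.5 F [-0.2 -0.4 -0.4] open -0.0
shift mm in tool axes to [-27, 0, 56] : [34.4  7.3 -0.7]
```

View pics/v4.png

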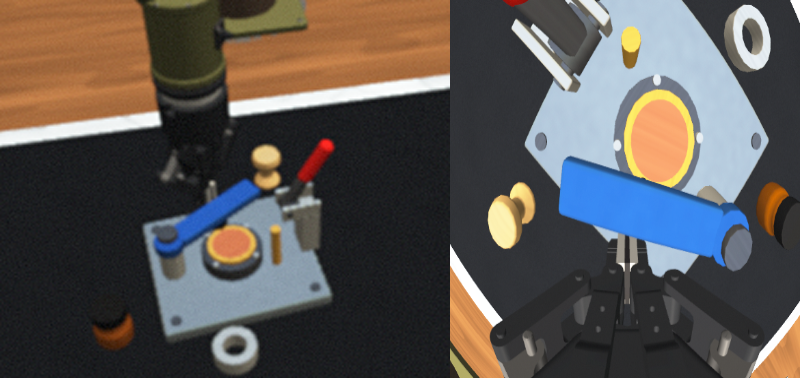

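The strap is following, now at about 0.5 rad, with negligible force and everything else in place. I'll continue to the stop.

```bash
python3 -m inch '[[[4.5,0,0],1.9,0],[[4.5,0,0],1.9,0],[[4.4,0.1,0],1.9,0],[[4.4,0.2,0],1.9,0],[[4.4,0.3,0],1.9,0],[[4.4,0.4,0],1.9,0],[[4,0.5,0],1.9,0],[[0,0,0],0,0],[[0,0,0],0,0]]'
python3 - <<'E'
from h import *
from plant import grab_frame
togo([-27,0,56])
f=grab_frame('scene'); np.savez('pics/scene5.npz',**f)
g=grab_frame('wrist')
a=f['image'][100:310,100:350]
cv2.imwrite('pics/v5.png',np.hstack([cv2.resize(a,(450,378),interpolation=2),cv2.resize(g['image'],(350,378))])[...,::-1])
E
```

```text
time_s: 6.8
tool_pos: [0.5495, -0.091, 0.0554]
tcp_rot: [[0.842, 0.539, 0.001], [0.539, -0.842, 0.0], [0.001, 0.001, -1.0]]
force: [-0.2, 0.2, 0.1]
opening: -0.0
t 6.8 fix [-31.7  -1.   55.4] xang(fix) 27.2 F [-0.2  0.2  0.1] open -0.0
shift mm in tool axes to [-27, 0, 56] : [ 4.6  1.3 -0.6]
```

View pics/v5.png

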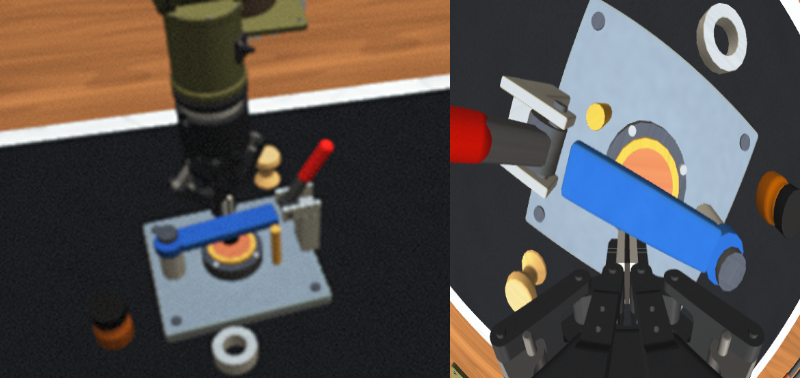

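The strap is nearly there, with a small gap left to the brass pin. I'll keep pushing along fixture +x in small steps and watch the force.

```bash
python3 -m inch '[[[1.8,0.9,0],0,0],[[1.8,0.9,0],0,0],[[1.8,0.9,0],0,0],[[0,0,0],0,0]]'; python3 -c "
from h import *
st()"; python3 -m inch '[[[1.8,0.9,0],0,0],[[1.8,0.9,0],0,0],[[0,0,0],0,0]]'; python3 -c "
from h import *
st()"
```

```text
time_s: 7.4
tool_pos: [0.555, -0.0901, 0.0552]
tcp_rot: [[0.842, 0.539, -0.0], [0.539, -0.842, 0.0], [0.0, -0.0, -1.0]]
force: [-1.1, 1.1, 0.1]
opening: -0.0
t 7.4 fix [-26.2  -0.6  55.2] xang(fix) 27.2 F [-1.1  1.1  0.1] open -0.0
time_s: 7.78
tool_pos: [0.5562, -0.0899, 0.0548]
tcp_rot: [[0.842, 0.539, -0.006], [0.539, -0.842, -0.0], [-0.005, -0.003, -1.0]]
force: [-6.0, 1.7, 2.9]
opening: 0.0001
t 7.775 fix [-25.   -0.5  54.8] xang(fix) 27.2 F [-6.   1.7  2.9] open 0.0
```

The force rose to 6 N and the TCP stopped following, so the strap is on its stop. I'll hold briefly, then back off (-x), go up and measure.

```bash
python3 -m inch '[[[0,0,0],0,0],[[0,0,0],0,0],[[-8,-4,0],0,0],[[-18,-9,0],0,0],[[-14,-7,0],0,0],[[0,0,-40],0,0],[[0,0,-50],0,0],[[0,0,-50],0,0],[[0,0,-30],0,0],[[0,0,0],0,0],[[0,0,0],0,0]]'
python3 - <<'E'
from h import *
from plant import grab_frame
togo([0,83.3,220])
f=grab_frame('scene'); np.savez('pics/scene6.npz',**f)
g=grab_frame('wrist');t=grab_frame('top');np.savez('pics/top6.npz',**t)
cv2.imwrite('pics/v6.png',np.hstack([cv2.resize(f['image'][165:315,130:310],(450,378),interpolation=2),cv2.resize(t['image'][100:280,190:370],(350,378))])[...,::-1])
E
```

```text
time_s: 9.15
tool_pos: [0.5144, -0.095, 0.2248]
tcp_rot: [[0.842, 0.539, 0.0], [0.539, -0.842, -0.0], [0.0, 0.0, -1.0]]
force: [-0.3, 0.1, -0.7]
opening: -0.0
t 9.15 fix [-67.   -1.6 224.8] xang(fix) 27.2 F [-0.3  0.1 -0.7] open -0.0
shift mm in tool axes to [0, 83.3, 220] : [ 98.4 -45.    4.8]
```

View pics/v6.png

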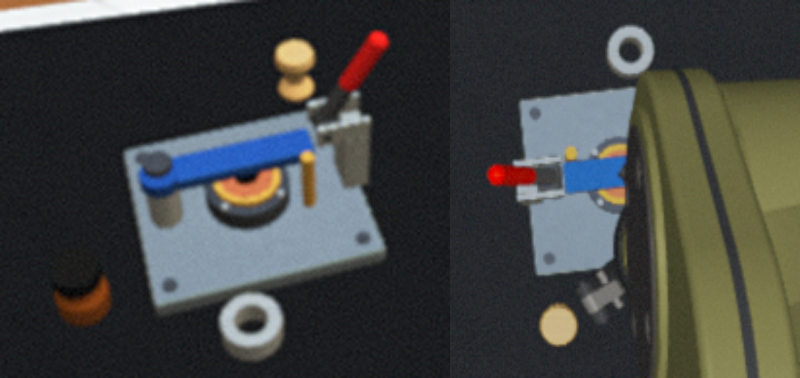

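Both views show the strap lying over the blank against the brass pin, and the lever still raised. As a check, I'll take the strap angle from its blue end face in the top view.

```bash
python3 - <<'E'
from h import *
f=load('top6');m=mask(f,(98,150,80),(115,255,255))
ys,xs=np.nonzero(m)
for lo,hi in [(250,256),(256,262),(262,268)]:
    s=(xs>=lo)&(xs<hi)
    vv=ys[s]; P=w2fix(onz(f,((lo+hi-1)/2,vv.mean()),.074));print(P.round(1),'q',-P[0]/(P[1]+70), s.sum())
s=load('scene6');m=mask(s,(98,150,80),(115,255,255));k=big(m)
print(cv2.minAreaRect(k))
for x in (-14,14): print(proj(s,fix2w([x,57,74])),proj(s,fix2w([x,-50,74])))
pts=k[:,0];print(pts[pts[:,0].argmax()],pts[pts[:,1].argmin()])
E
```

```text
[-0.1 48.6 74. ] q 0.0008249288169434677 86
[-0.3 37.5 74. ] q 0.0029585358807049785 86
[-0.4 26.3 74. ] q 0.004523625657101776 87
((219.7618865966797, 228.52767944335938), (11.93308162689209, 69.61625671386719), 76.23921203613281)
[252.51513221 214.4689871 ] [201.70510114 225.45255187]
[256.13570977 224.03665836] [204.23604066 235.49932523]
[254 223] [246 217]
```

The strap reads q≈0.003 from the top view, so it is closed. Next I'll turn the tool square to the fixture and go above the near side of the lever.

```bash
python3 -m inch '[[[20,-9,0],9,0],[[20,-9,0],9,0],[[20,-9,0],9.2,0],[[0,0,0],0,0],[[0,0,0],0,0]]'; python3 -c "
from h import *
togo([0,78,215]);togo([0,78,160])"
```

```text
time_s: 9.93
tool_pos: [0.5571, -0.0472, 0.2246]
tcp_rot: [[0.995, 0.097, -0.002], [0.097, -0.995, -0.001], [-0.002, 0.001, -1.0]]
force: [-0.6, -1.0, 0.0]
opening: 0.0001
t 9.925 fix [-20.   41.9 224.6] xang(fix) 0.1 F [-0.6 -1.   0. ] open 0.0
shift mm in tool axes to [0, 78, 215] : [ 20.1 -36.    9.5]
t 9.925 fix [-20.   41.9 224.6] xang(fix) 0.1 F [-0.6 -1.   0. ] open 0.0
shift mm in tool axes to [0, 78, 160] : [ 20.2 -36.1  64.5]
```

```bash
python3 -m inch '[[[10,-18,0],0,0],[[10,-18,0],0,0],[[0,0,22],0,0],[[0,0,22],0,0],[[0,0,20],0,0],[[0,0,0],0,0],[[0,0,0],0,0]]'; python3 - <<'E'
from h import *
from plant import grab_frame
st()
f=grab_frame('scene'); np.savez('pics/scene7.npz',**f)
g=grab_frame('wrist')
a=f['image'][100:310,100:350]
cv2.imwrite('pics/v7.png',np.hstack([cv2.resize(a,(450,378),interpolation=2),cv2.resize(g['image'],(350,378))])[...,::-1])
n=12;P=np.array([78,160.]) 
for i in range(n+1):
    q=1.03*(1-i/n);T=np.array([66+72*np.cos(q)-8*np.sin(q)-7.5,89+72*np.sin(q)+8*np.cos(q)]);D=T-P
    print(i,round(q,2),T.round(1),'tool y',round(-D[0],1),'tool z',round(-D[1],1));P=T
E
```

```text
time_s: 10.8
tool_pos: [0.5755, -0.0077, 0.162]
tcp_rot: [[0.995, 0.096, 0.001], [0.096, -0.995, 0.0], [0.001, -0.0, -1.0]]
force: [-1.2, -0.3, 0.0]
opening: 0.0001
t 10.8 fix [  2.1  79.4 162. ] xang(fix) 0.1 F [-1.2 -0.3  0. ] open 0.0
0 1.03 [ 88.7 154.8] tool y -10.7 tool z 5.2
1 0.94 [ 94.2 152. ] tool y -5.5 tool z 2.8
2 0.86 [ 99.5 148.7] tool y -5.3 tool z 3.3
3 0.77 [104.5 145. ] tool y -5.0 tool z 3.7
4 0.69 [109.1 140.8] tool y -4.6 tool z 4.1
5 0.6 [113.4 136.3] tool y -4.3 tool z 4.5
6 0.52 [117.2 131.4] tool y -3.9 tool z 4.9
7 0.43 [120.6 126.2] tool y -3.4 tool z 5.2
8 0.34 [123.6 120.8] tool y -3.0 tool z 5.5
9 0.26 [126.1 115.1] tool y -2.5 tool z 5.7
10 0.17 [128.1 109.2] tool y -2.0 tool z 5.9
11 0.09 [129.5 103.1] tool y -1.5 tool z 6.0
12 0.0 [130.5  97. ] tool y -1.0 tool z 6.1
```

View pics/v7.png

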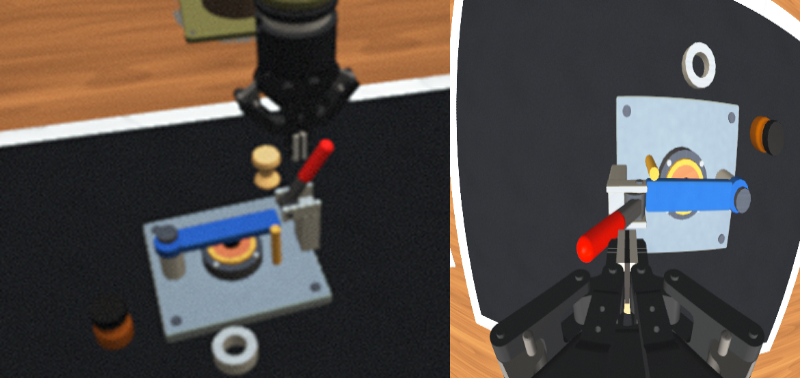

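The fingers stand just on the pivot side of the raised red lever, tip at about (300,155) in the left panel and clear of contact. I'll push it down along its arc.

```bash
python3 -m inch '[[[-1,-5,4],0,0],[[-1,-4.5,3.2],0,0],[[0,-5.5,2.8],0,0],[[0,-5.3,3.3],0,0],[[0,-5,3.7],0,0],[[0,-4.6,4.1],0,0],[[0,-4.3,4.5],0,0],[[0,0,0],0,0]]'; python3 - <<'E'
from h import *
from plant import grab_frame
st()
f=grab_frame('scene'); np.savez('pics/scene8.npz',**f)
g=grab_frame('wrist')
a=f['image'][100:310,100:350]
cv2.imwrite('pics/v8.png',np.hstack([cv2.resize(a,(450,378),interpolation=2),cv2.resize(g['image'],(350,378))])[...,::-1])
E
```

```text
time_s: 11.9
tool_pos: [0.5694, 0.0259, 0.1352]
tcp_rot: [[0.995, 0.095, -0.001], [0.095, -0.995, 0.0], [-0.001, -0.0, -1.0]]
force: [-0.3, -0.2, -0.3]
opening: -0.0002
t 11.9 fix [ -0.9 113.6 135.2] xang(fix) 0.0 F [-0.3 -0.2 -0.3] open -0.0
```

View pics/v8.png

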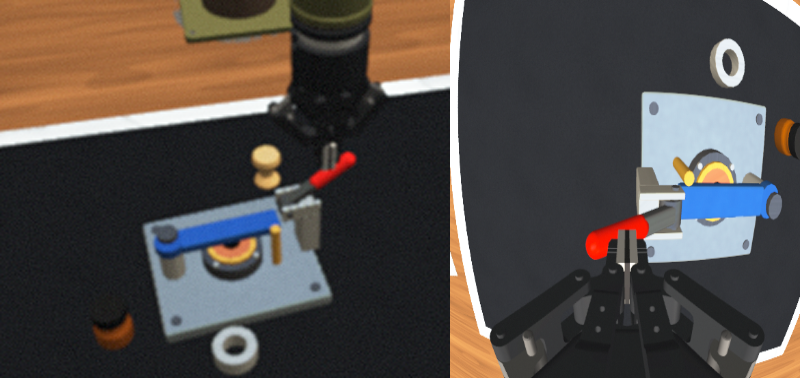

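The lever is at about 0.6 rad and following on the fingertips, with the strap unmoved. I'll continue down.

```bash
python3 -m inch '[[[0,-3.9,4.9],0,0],[[0,-3.4,5.2],0,0],[[0,-3,5.5],0,0],[[0,-2.5,5.7],0,0],[[0,-2,5.9],0,0],[[0,-1.5,6],0,0],[[0,0,0],0,0],[[0,0,0],0,0]]'; python3 - <<'E'
from h import *
st()
E
python3 -m inch '[[[0,-1,3],0,0],[[0,0,3],0,0],[[0,0,0],0,0],[[0,0,0],0,0]]'; python3 - <<'E'
from h import *
st()
E
```

```text
time_s: 13.0
tool_pos: [0.5677, 0.0418, 0.1023]
tcp_rot: [[0.995, 0.095, -0.001], [0.095, -0.995, 0.0], [-0.001, -0.0, -1.0]]
force: [0.3, -0.2, -0.3]
opening: -0.0001
t 13.0 fix [ -1.  129.6 102.3] xang(fix) 0.0 F [ 0.3 -0.2 -0.3] open -0.0
time_s: 13.5
tool_pos: [0.568, 0.0427, 0.0969]
tcp_rot: [[0.996, 0.095, 0.0], [0.095, -0.996, 0.0], [0.0, -0.0, -1.0]]
force: [-0.9, -0.6, 4.7]
opening: -0.0
t 13.5 fix [ -0.6 130.4  96.9] xang(fix) 0.0 F [-0.9 -0.6  4.7] open -0.0
```

```bash
python3 -m inch '[[[0,0,2],0,0],[[0,0,2],0,0],[[0,0,0],0,0],[[0,0,0],0,0]]'; python3 - <<'E'
from h import *
from plant import grab_frame
st()
f=grab_frame('scene'); np.savez('pics/scene9.npz',**f)
g=grab_frame('wrist')
a=f['image'][100:310,100:350]
cv2.imwrite('pics/v9.png',np.hstack([cv2.resize(a,(450,378),interpolation=2),cv2.resize(g['image'],(350,378))])[...,::-1])
E
```

```text
time_s: 14.0
tool_pos: [0.5682, 0.0427, 0.0959]
tcp_rot: [[0.996, 0.094, 0.002], [0.094, -0.996, 0.001], [0.002, -0.0, -1.0]]
force: [-7.1, 0.3, 30.0]
opening: -0.0001
t 14.0 fix [ -0.4 130.4  95.9] xang(fix) -0.0 F [-7.1  0.3 30. ] open -0.0
```

View pics/v9.png

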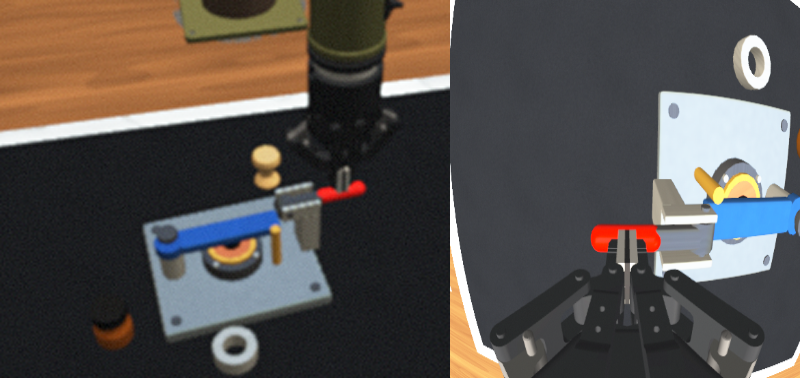

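The lever lies level, and 30 N against a hard end with the tip near z 96 confirms the stop. I'll lift straight up and clear.

```bash
python3 -m inch '[[[0,0,-6],0,0],[[0,0,-20],0,0],[[0,0,-40],0,0],[[0,0,-40],0,0],[[0,0,-40],0,0],[[-50,-30,0],0,0],[[-50,-30,0],0,0],[[-50,-30,0],0,0],[[0,0,0],0,0],[[0,0,0],0,0],[[0,0,0],0,0]]'
python3 - <<'E'
from h import *
from plant import grab_frame
st()
f=grab_frame('scene');t=grab_frame('top')
np.savez('pics/scene10.npz',**f);np.savez('pics/top10.npz',**t)
cv2.imwrite('pics/v10.png',np.hstack([cv2.resize(f['image'][165:315,130:310],(450,378),interpolation=2),cv2.resize(t['image'][100:280,190:370],(350,378))])[...,::-1])
for n in('scene','top'):
    a=load(n+'10')
    m=mask(a,(0,200,120),(6,255,255)) ;k=big(m);print(n,'red rect',cv2.minAreaRect(k),'exp ends',proj(a,fix2w([0,102,89])),proj(a,fix2w([0,161,89])))
E
```

```text
time_s: 15.48
tool_pos: [0.4116, 0.1174, 0.2385]
tcp_rot: [[0.996, 0.093, 0.001], [0.093, -0.996, -0.0], [0.001, 0.0, -1.0]]
force: [-0.3, -0.3, 0.5]
opening: 0.0002
t 15.475 fix [-149.2  219.6  238.5] xang(fix) -0.1 F [-0.3 -0.3  0.5] open 0.0
scene red rect ((289.7235412597656, 205.505859375), (7.592566967010498, 25.489330291748047), 77.47119140625) exp ends [275.29294409 209.58752523] [302.429561   203.72089768]
top red rect ((206.11541748046875, 187.923095703125), (8.806466102600098, 30.26447296142578), 82.87498474121094) exp ends [223.29023793 186.10404642] [190.90748996 189.50686789]
```

View pics/v10.png

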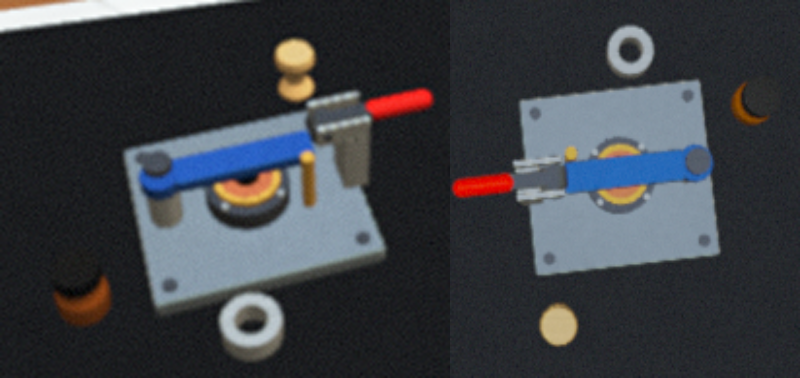

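```bash
python3 - <<'E'
from h import *
a,b=load('top0'),load('top10')
for n,(x,y) in dict(jar=(346,148),handle=(246,255),collar=(283,124)).items():
    T=a['image'][y-14:y+15,x-14:x+15];S=b['image'][y-22:y+23,x-22:x+23]
    print(n,'px shift',np.array(cv2.minMaxLoc(cv2.matchTemplate(S,T,cv2.TM_CCOEFF_NORMED))[3])-8)
m=mask(b,(98,150,80),(115,255,255));ys,xs=np.nonzero(m)
for lo,hi in [(250,256),(256,262),(262,268)]:
    s=(xs>=lo)&(xs<hi);P=w2fix(onz(b,((lo+hi-1)/2,ys[s].mean()),.071));print('strap q',-P[0]/(P[1]+70))
mb=mask(b,(5,80,120),(28,255,255));mb[:,:255]=0;mb[:,300:]=0;mb[:165]=0;mb[205:]=0
ys,xs=np.nonzero(mb);print('blank visible centre x col',(xs.min()+xs.max())/2,'rows',ys.min(),ys.max())
ma=mask(a,(5,80,120),(28,255,255));ma[:,:255]=0;ma[:,300:]=0;ma[:165]=0;ma[205:]=0
ys,xs=np.nonzero(ma);print('before',(xs.min()+xs.max())/2,ys.min(),ys.max())
from plant import ctrl
s=ctrl.read_state();print(s['time_s'],np.abs(s['qvel']).max());ctrl.close_job()
E
```

```text
jar px shift [0 0]
handle px shift [0 0]
collar px shift [0 0]
strap q -0.00016868630668378
strap q 0.001939274785395065
strap q 0.0017282851782235706
blank visible centre x col 278.0 rows 169 196
before 277.5 169 196
15.575 0.38168120327043664
the job is handed in; nothing more can be done
```

The blank is clamped and the job was handed in at about 15.6 s. With the fingers shut, I pushed the blue strap from its outer side onto its stop. I then pushed the red lever down its arc with the fingertips until it hit its end of travel, lifted off and moved clear.

**Last checks:**
- **Strap:** it measures about 0.002 rad from closed in the final top view, and read about 0.003 rad before the lever was pushed.
- **Lever:** it was level under a 30 N push. In the final pictures its slope is within about 0.3° of level. Its midpoint in the scene view sits about 1 pixel (roughly 2 mm) above the predicted place, which is inside the tolerance and close to the calibration error.
- **Blank and bystanders:** the jar, handle and collar show no pixel shift. The visible part of the blank is within 0.5 pixel of where it lay, though the strap now hides some of it.
- **Robot:** it finished about 0.24 m above the bench, well to the side of the fixture, with no contact force. No check failed.

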